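# Sweep the walnuts off the board into the scale pan

### The arm

A 6-joint arm with a two-finger parallel gripper is mounted at the origin on the work surface. World frame = base frame: x ahead of the robot, y to its left, z up, the work surface at z = 0. Lengths are in mm, angles in rad, forces in N, time in s.
With the tool pointing down it reaches from about 350 to 975 mm from the base axis. Payload 7.1 kg.
Tool frame: the origin (TCP) lies on the front face of the gripper's body, between the roots of the fingers; the fingertips stand 80 mm ahead of it and the grasp point (between the pads) lies 61 mm ahead of it (env.tips_ahead is the distance from the TCP to the fingertips, in mm); z points along the fingers, y is the line along which they close (so a half turn about z gives the same grasp; the last joint's range is limited). The gripper opens to 88 mm and grips with 3 to 60 N. Pads are 20 mm wide; open, the fingers measure 115 mm over their backs; the gripper's body (75 mm by 178 mm) begins 61 mm behind the grasp point.
Start: joints at [1.246, 0.423, 1.63, -0, 1.089, -0.019], TCP at [188.128, 595.998, 302.675] pointing down, gripper open.
Joint ranges: [-3, 3], [-0.9, 2.11], [0.09, 2.58], [-1.31, 4.45], [0.11, 2.69], [-2.54, 2.54]. Speed limits (rad/s): [2.39, 2.39, 3.01, 3.14, 3.14, 3.14].

### API

Orientations are given as a unit quaternion [x, y, z, w].
In Python, from station import env, set_gripper, viewer, workorder gives the robot as it stands. Calls block until the motion is done:
- env.reach(position, orientation): joint-space move of the TCP to a pose.
- env.move_l(position, rot=None, rate=150, f_stop=None): straight line of the TCP; rot=None keeps the orientation; rate is the mean speed in mm/s. With f_stop (N) it stops when the force on the tool has changed by that much, and returns True; else False.
- env.move_joints(angles): joint-space move.
- set_gripper(opening): finger opening in mm; the grip force is fixed at half the most; returns when the fingers have stopped.
- env.hold(seconds).
- env.ik(position, orientation): joint angles nearest the present ones, or None.
- env.read_state(): the state.
- viewer.camera(name): name is "scene" or "top"; returns the picture (400x640x3 uint8, blue, green, red); there is no depth.
- viewer.camera_params(name): a dict with "fx", "fy", "cx", "cy" (pixels), "pose" (4x4, takes a point from camera to world coordinates). Camera axes: x right, y up, looking along -z (the intrinsics and any distortion apply to the point x, -y, -z); pixel columns grow to the right and rows downward; lengths in mm; the calibration is good to about 2 mm. A picture is of the moment at which its call begins. camera_params takes no time and is no camera call.
A pose or a line that the arm cannot do raises env.IKError and nothing moves.
- workorder.sign_off(): hands the job in; it is judged then, once.
The state is a dict: "time_s": time; "qpos": joint angles; "dq": joint speeds; "tau": joint torques, N m; "tool_pos": TCP position; "orientation": TCP orientation; "force": force on the tool from outside, world axes, zero at the start; "wrist_torque": the same for the moment, N m; "width": finger opening in mm; "grip_force": force on a finger pad.
Only numpy, scipy, OpenCV 4.12 (cv2) and the standard library are available. Lean on these libraries where they do the work, as an engineer would, in place of code of your own. Each camera call takes 0.05 s, during which the arm holds its last target. There are 200 camera calls.

### The job

Sweep the four walnuts across the chopping board and over its edge into the steel scale pan beside it, pushing them along the wood with your fingers and never picking one up. All four must end lying in the pan, with the pan still flat on its scale; leave the scraper, the two jars and the canister where they are.

Things in the scene. Friction and masses are not known exactly. Their poses are not given: they have to be found in the camera images.
- board: pale wooden chopping block 300 mm (its x) x 340 mm (its y), flat top 60 mm above the counter, fixed, no rim. Origin on the counter under its centre. The pan stands against one of its two short edges (y = +170 or -170 mm in the board's frame: see where the pan is).
- pan: oblong open steel scale pan, 212 (its x) x 160 (its y) x 32 mm high, walls 2 mm, loose, 0.28 kg. Origin under its centre, 20 mm above the counter; the rim is 8 mm below the board's top. Axes parallel to the board's; one long rim lies 6 mm off the board's short edge and spans x -110 to +102 mm in the board's frame: a walnut pushed straight along the board's y drops in.
- scale: slim white digital kitchen scale, 250 x 150 x 20 mm, loose, 0.6 kg, on the counter under the pan. Origin under its centre; axes as the board's.
- walnut1: one of four like walnuts in the shell on the board: 36 mm across, 41 mm over its two blunt points, 30 mm high, about 13 g, lying on an 18 mm wide cheek, so it slides or tumbles when pushed and soon stops. Origin at its centre, 15 mm above the board. At the start centres are 45 mm or more apart across the board (its x) or 80 mm along it (y), and 80 mm or more from its short edges.
- walnut2: one of four like walnuts in the shell on the board: 36 mm across, 41 mm over its two blunt points, 30 mm high, about 13 g, lying on an 18 mm wide cheek, so it slides or tumbles when pushed and soon stops. Origin at its centre, 15 mm above the board. At the start centres are 45 mm or more apart across the board (its x) or 80 mm along it (y), and 80 mm or more from its short edges.
- walnut3: one of four like walnuts in the shell on the board: 36 mm across, 41 mm over its two blunt points, 30 mm high, about 13 g, lying on an 18 mm wide cheek, so it slides or tumbles when pushed and soon stops. Origin at its centre, 15 mm above the board. At the start centres are 45 mm or more apart across the board (its x) or 80 mm along it (y), and 80 mm or more from its short edges.
- walnut4: one of four like walnuts in the shell on the board: 36 mm across, 41 mm over its two blunt points, 30 mm high, about 13 g, lying on an 18 mm wide cheek, so it slides or tumbles when pushed and soon stops. Origin at its centre, 15 mm above the board. At the start centres are 45 mm or more apart across the board (its x) or 80 mm along it (y), and 80 mm or more from its short edges.
- scraper: blue silicone scraper, 250 mm long with a 52 x 85 mm blade and a 14 mm round handle, lying along the board's y at its far long edge (x about +115 mm in the board's frame). Origin on the board top under the handle near the blade. Leave it alone.
- jar_left: empty open mason jar of clear glass, 86 mm wide, 130 mm high, on the counter beyond the board's far long edge. Origin under its centre. Leave it alone.
- jar_right: empty open mason jar of clear glass, 86 mm wide, 130 mm high, on the counter beyond the board's far long edge. Origin under its centre. Leave it alone.
- canister: round clear glass canister with a cork top, 96 mm wide, 156 mm high, on the counter beside the short edge of the board opposite to the pan, its wall 38 mm from that edge. Origin under its centre. Leave it alone.
Mind the look-alikes: they are no part of the job. Leave any black or pink look-alike of the walnut3 alone.

How it is judged (in metres and radians):
At the end, for the whole second after the job is handed in: All four walnuts lie at rest inside the pan (centres within its walls and no more than 40 mm above its underside); the pan lies flat on the scale (within 0.05 rad of level); scraper, jars and canister are within 20 mm of where they were (x of walnut1 in the frame of pan between -0.102 and 0.102 m and y of walnut1 in the frame of pan between -0.076 and 0.076 m and z of walnut1 in the frame of pan between 0.005 and 0.04 m and linear speed of each of walnut1, walnut2, walnut3, walnut4 below 0.03 m/s and x of walnut2 in the frame of pan between -0.102 and 0.102 m and y of walnut2 in the frame of pan between -0.076 and 0.076 m and z of walnut2 in the frame of pan between 0.005 and 0.04 m and x of walnut3 in the frame of pan between -0.102 and 0.102 m and y of walnut3 in the frame of pan between -0.076 and 0.076 m and z of walnut3 in the frame of pan between 0.005 and 0.04 m and x of walnut4 in the frame of pan between -0.102 and 0.102 m and y of walnut4 in the frame of pan between -0.076 and 0.076 m and z of walnut4 in the frame of pan between 0.005 and 0.04 m and angle between pan's own z axis and vertical below 0.05 rad and z of pan in the frame of scale between 0.014 and 0.026 m and distance of each of scraper, jar_left, jar_right, canister from where it was at the start of the episode below 0.02 m); the robot touches nothing.
It fails at once if a walnut is picked up (its centre more than 20 mm above where it lay on the board) (height (world z) of any of walnut1, walnut2, walnut3, walnut4 above 0.095 m).
It fails at once if the scraper, a jar or the canister is moved by more than 20 mm or tipped (distance of any of scraper, jar_left, jar_right, canister from where it was at the start of the episode above 0.02 m or angle between any of scraper, jar_left, jar_right, canister's own z axis and vertical above 0.3 rad).
It also fails if it takes over 67 s, if anything falls off the work surface, if the arm or the gripper's body presses on something with over 40 N, if the wrist force passes 120 N, or if a joint passes its speed limit or range.

## Working session

There is one attempt and no reset: what is moved stays moved. The work goes in short steps, each a Python script; the robot and the scene stay as the last script left them, time stands still between calls to the robot, and variables do not carry over. Pictures are saved under pics/ and viewed, at most 10 in all, crops included, and the job is handed in when it is done.

```bash
mkdir -p pics; ls; python3 - <<'E'
from station import env, viewer
import cv2, numpy as np
for n in ("top","scene"):
    cv2.imwrite(f"pics/{n}0.png",viewer.camera(n)); p=viewer.camera_params(n); print(n,p)
print(env.read_state())
E
```

```text
pics
top {'fx': 374.0828813895948, 'fy': 374.0828813895948, 'cx': 323.4768974568127, 'cy': 200.09225312262168, 'pose': array([[-2.93116660e-02,  9.89829126e-01, -1.39208934e-01,
         4.71072601e+02],
       [-9.99233292e-01, -3.26324783e-02, -2.16321239e-02,
         7.77921180e+00],
       [-2.59548388e-02,  1.38468128e-01,  9.90026729e-01,
         8.00299781e+02],
       [ 0.00000000e+00,  0.00000000e+00,  0.00000000e+00,
         1.00000000e+00]])}
scene {'fx': 396.27427398932576, 'fy': 396.27427398932576, 'cx': 319.8475676490065, 'cy': 209.0517622490752, 'pose': array([[ 2.25898020e-01, -7.95427233e-01,  5.62374965e-01,
         1.09333170e+03],
       [ 9.74142450e-01,  1.82039345e-01, -1.33821388e-01,
        -1.12412189e+02],
       [ 4.07080629e-03,  5.78063313e-01,  8.15981761e-01,
         8.14257535e+02],
       [ 0.00000000e+00,  0.00000000e+00,  0.00000000e+00,
         1.00000000e+00]])}
{'time_s': 0.1, 'qpos': array([ 1.24603648e+00,  4.23740468e-01,  1.63059429e+00,  1.76411806e-05,
        1.08860365e+00, -1.89765714e-02]), 'dq': array([-0.00106578, -0.00232167, -0.00130401,  0.00062059, -0.00139973,
       -0.00165463]), 'tau': array([-3.47326647e-06, -5.45612884e+01, -2.74325770e+01,  6.44641765e-02,
        1.87910063e-02,  1.69139849e-06]), 'tool_pos': array([187.98497448, 595.65432933, 302.00189321]), 'orientation': array([ 1.52300686e-01,  9.88333976e-01, -6.61628468e-04, -1.22774865e-04]), 'force': array([ 0.38383658, -0.12103206,  0.35107277]), 'wrist_torque': array([-0.00366966, -0.03130688, -0.00761791]), 'grip_force': 0.0, 'width': 87.61291942812142}
```

View pics/top0.png

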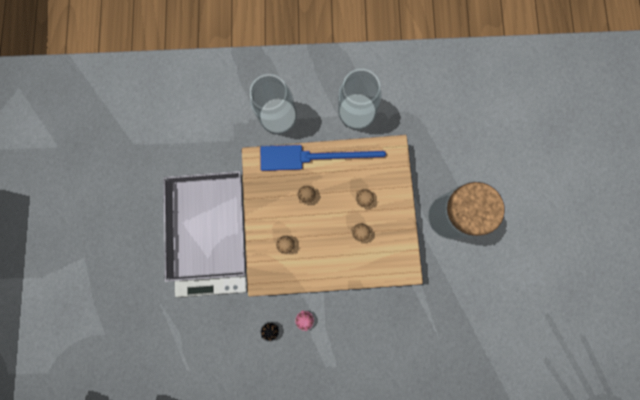

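View pics/scene0.png

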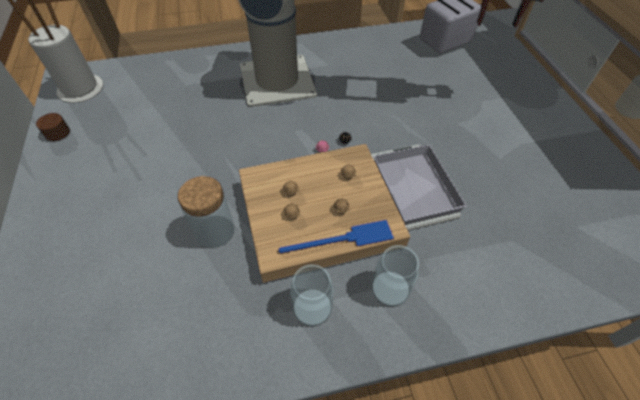

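The four brown walnuts are in the top view at (307,194), (365,198), (361,232) and (286,245), all on the board. The look-alikes, black (270,331) and pink (305,321), are on the counter. The pan is at the left, which is world +y. Next I measure and check the choice in a crop.

```bash
cat > h.py <<'E'
from station import env, set_gripper, viewer, workorder
import cv2, numpy as np
def ray(name,u,v,z):
    p=viewer.camera_params(name); T=p["pose"]
    d=T[:3,:3]@np.array([(u-p["cx"])/p["fx"],-(v-p["cy"])/p["fy"],-1]); o=T[:3,3]
    return (o+d*(z-o[2])/d[2])[:2]
def blobs(m,a=40):
    return [c for c in cv2.findContours(m,cv2.RETR_EXTERNAL,cv2.CHAIN_APPROX_NONE)[0] if cv2.contourArea(c)>a]
def board(img):
    hsv=cv2.cvtColor(img,cv2.COLOR_BGR2HSV)
    m=cv2.inRange(hsv,(8,60,110),(28,255,255)); m[:120]=0; m[:,430:]=0
    return max(blobs(m),key=cv2.contourArea)
def walnuts(img,hull):
    """dark brown blobs within the board, world xy at z=75"""
    hsv=cv2.cvtColor(img,cv2.COLOR_BGR2HSV)
    m=cv2.inRange(hsv,(0,50,0),(30,255,125)); k=np.zeros_like(m); cv2.fillPoly(k,[hull],255)
    k=cv2.erode(k,np.ones((9,9)))
    m=cv2.morphologyEx(m&k,cv2.MORPH_OPEN,np.ones((3,3)))
    return [(cv2.minEnclosingCircle(c),cv2.contourArea(c)) for c in blobs(m)]
E
python3 - <<'E'
from h import *
img=viewer.camera("top"); c=board(img); h=cv2.convexHull(c)
q=cv2.boxPoints(cv2.minAreaRect(h)); 
ap=cv2.approxPolyDP(h,12,True)[:,0]; print(ap.tolist(),[ray("top",*a,60).round().tolist() for a in ap.astype(float)])
v=img.copy(); cv2.polylines(v,[ap],True,(0,255,0),1)
for (p,r),a in walnuts(img,h):
    print(np.round(p,1),round(r,1),a,ray("top",*p,75).round(1)); cv2.circle(v,tuple(int(x) for x in p),int(r),(0,0,255),1)
cv2.imwrite("pics/crop1.png",cv2.resize(v[120:350,155:440],None,fx=2.6,fy=2.6))
for n,uv in dict(panL=(168,178),panR=(240,174),panbl=(168,278),panbr=(244,277)).items(): print(n,ray("top",*uv,52).round())
E
```

```text
[[405, 135], [422, 282], [248, 295], [242, 148]] [[704.0, -146.0], [410.0, -161.0], [394.0, 176.0], [688.0, 188.0]]
[289.5 243.5] 9.9 125.5 [490.6  91.7]
[365.6 233.7] 8.1 78.0 [504.9 -55.6]
[367.5 199.5] 8.5 63.0 [571.4 -62.4]
[309.4 195.3] 9.4 142.5 [583.5  51. ]
panL [633. 343.]
panR [636. 194.]
panbl [430. 337.]
panbr [428. 186.]
```

View pics/crop1.png

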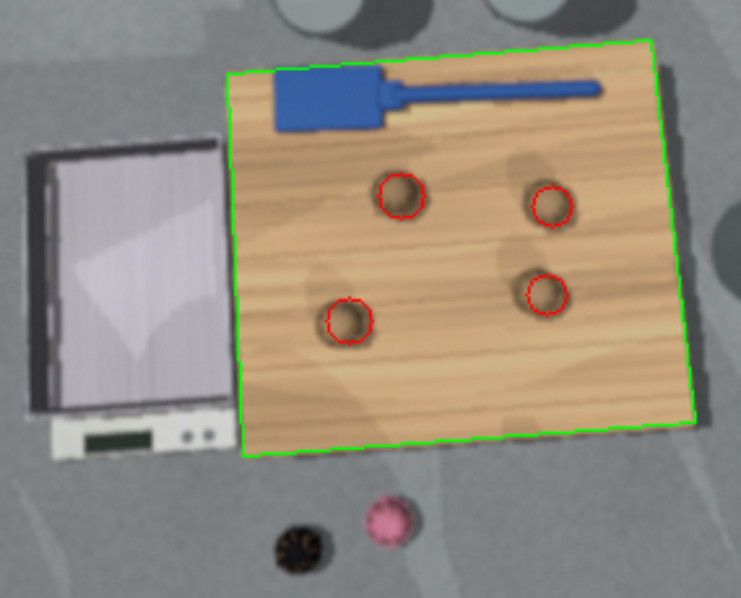

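```bash
cat >> h.py <<'E'
from scipy.spatial.transform import Rotation as R
C0=np.array([549.,14.]); YAW=0.045; cs,sn=np.cos(YAW),np.sin(YAW); M=np.array([[cs,-sn],[sn,cs]])
def tob(w): return M.T@(np.asarray(w)-C0)
def tow(b): return C0+M@np.asarray(b,float)
TIP=66+env.tips_ahead; UP=112+env.tips_ahead
def P(b,z): return [*tow(b),z]
def push(b,xend,yend=196,back=44,rate=80):
    """push the walnut at b (board frame) so that it leaves at xend"""
    b=np.asarray(b,float); e=np.array([xend,yend]); d=(e-b)/np.linalg.norm(e-b); s=b-back*d
    a=YAW+np.arctan2(d[1],d[0]); best=None
    for psi in (a,a+np.pi):
        q=(R.from_euler('z',psi)*R.from_euler('x',np.pi)).as_quat()
        j=env.ik(P(s,UP),q)
        if j is not None and (best is None or abs(j[5])<best[0]): best=(abs(j[5]),q)
    q=best[1]
    env.reach(P(s,UP),q)
    if env.move_l(P(s,TIP),rate=100,f_stop=8): print("touch on descent",env.read_state()["tool_pos"])
    e0=np.array([xend,140.]); e0=s+d*((140-s[1])/d[1])
    env.move_l(P(e0,TIP),rate=rate); env.move_l(P(e,TIP),rate=60); env.move_l(P(e,UP),rate=150)
    st=env.read_state(); print(st["time_s"],st["force"].round(1))
E
python3 - <<'E'
from h import *
set_gripper(14); print(env.read_state()["width"])
A=tob((490.6,91.7)); print(A)
push(A,-70)
cv2.imwrite("pics/a.png",np.hstack([viewer.camera("top")[110:350,130:530],viewer.camera("scene")[110:350,170:570]]))
E
```

```text
14.220986764423113
[-54.84555993  80.24845516]
7.2417 [-0.6 -1.1 -0. ]
```

View pics/a.png

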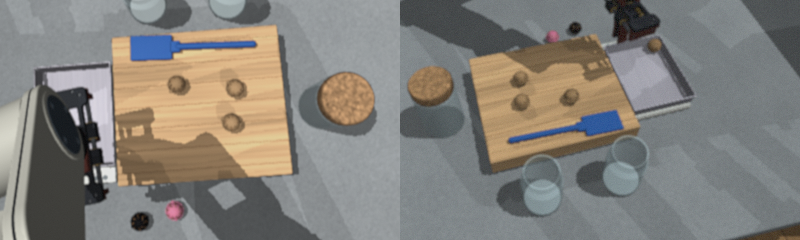

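The scene view shows one walnut in the pan (crop 655,45), with three still on the board. Now the other three in turn.

```bash
python3 - <<'E'
from h import *
im=[]
for w,x in (((583.5,51),52),((571.4,-62.4),14)):
    push(tob(w),x); im.append(viewer.camera("scene")[110:350,170:570])
cv2.imwrite("pics/b.png",np.hstack(im))
E
```

```text
12.425 [ 0.7  0.3 -0.6]
19.2583 [ 0.3 -0.6  1.5]
```

View pics/b.png

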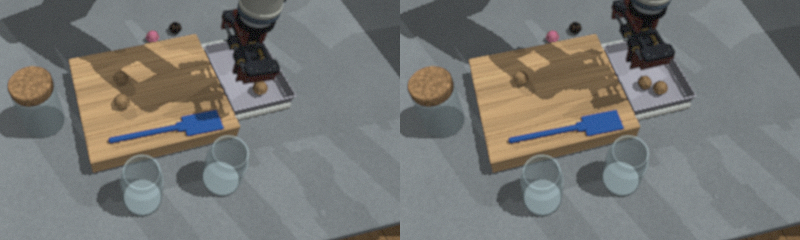

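Two more are in the pan, at crop (644,82) and (660,87), and the last walnut is still where it was at (520,78).

```bash
python3 - <<'E'
from h import *
push(tob((504.9,-55.6)),-28)
p=env.read_state()["tool_pos"]; env.move_l([p[0],p[1],p[2]+100],rate=200)
j=env.read_state()["qpos"].copy(); j[0]+=0.7; env.move_joints(j); env.hold(0.5)
print(env.read_state()["time_s"])
cv2.imwrite("pics/c.png",np.hstack([viewer.camera("top")[110:350,130:530],viewer.camera("scene")[110:350,170:570]]))
E
```

```text
25.9583 [-0.4 -0.2 -0.2]
28.525
```

View pics/c.png

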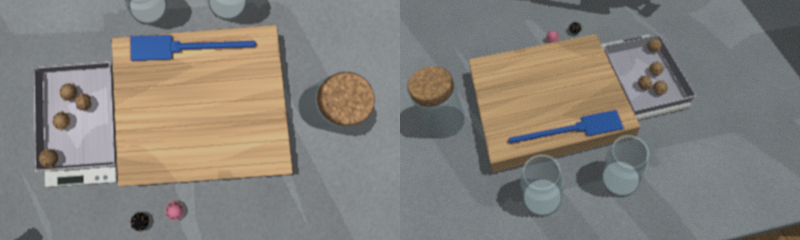

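All four walnuts are in the pan, one of them in the corner at (47,158). I'll triangulate their heights before handing in.

```bash
python3 - <<'E'
from h import *
def line(n,u,v):
    a,b=[np.array([*ray(n,u,v,z),z]) for z in (0,100)]; return a,(b-a)/np.linalg.norm(b-a)
for t,s in (((177,268),(425,155)),((198,201),(431,197)),((213,212),(414,192)),((191,230),(427,179)),((213,212),(431,197)),((198,201),(414,192))):
    a,d=line("top",*t); b,e=line("scene",*s)
    k=np.linalg.lstsq(np.c_[d,-e],b-a,rcond=None)[0]; p,q=a+k[0]*d,b+k[1]*e; m=(p+q)/2
    print(t,s,"pan xyz",(tob(m[:2])-[-4,256]).round(),round(m[2]-20),"gap",round(np.linalg.norm(p-q),1))
im=viewer.camera("scene")[130:230,370:470]; im2=viewer.camera("top")[160:310,150:260]
cv2.imwrite("pics/d.png",np.hstack([cv2.resize(im,(400,400),interpolation=2),cv2.resize(im2,(293,400),interpolation=2)]))
E
```

```text
(177, 268) (425, 155) pan xyz [-82.  61.] 18 gap 1.9
(198, 201) (431, 197) pan xyz [52. 14.] 20 gap 3.9
(213, 212) (414, 192) pan xyz [ 27. -18.] 19 gap 0.6
(191, 230) (427, 179) pan xyz [-6. 32.] 15 gap 3.3
(213, 212) (431, 197) pan xyz [36.  9.] -4 gap 38.4
(198, 201) (414, 192) pan xyz [ 44. -14.] 47 gap 31.5
```

View pics/d.png

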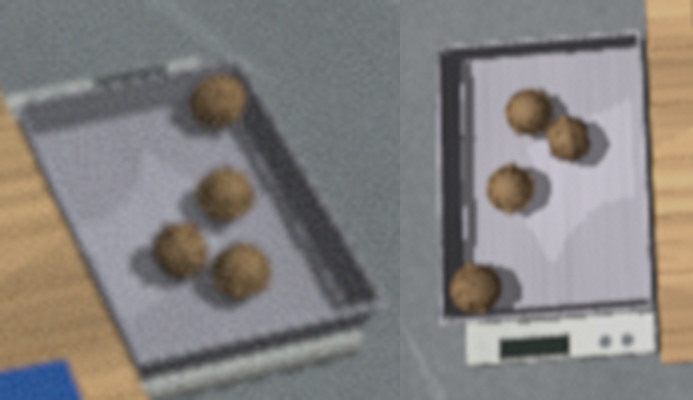

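All four walnuts lie on the pan floor, 15–20 mm above its underside. The pan looks flat and sits squarely on the scale.

```bash
python3 -c "
from station import workorder
print(workorder.sign_off())"
```

```text
the job is handed in; nothing more can be done
None
```

I swept all four walnuts into the scale pan, where they lie on its floor with the pan looking flat on the scale, saw no change in the scraper, jars or canister, and handed the job in at about 29 s; the sign-off returned no verdict.

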